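# Return the grinder to service: park pin, set dial, clip brushes

### The arm

A 6-joint arm with a two-finger parallel gripper is mounted at the origin on the work surface. World frame = base frame: x ahead of the robot, y to its left, z up, the work surface at z = 0. Lengths are in m, angles in rad, forces in N, time in s.
With the tool pointing down it reaches from about 0.3 to 0.775 m from the base axis. Payload 14.6 kg.
Tool frame: the origin (TCP) lies on the centre line of the jaws, within the pads' length; the fingertips stand 25 mm ahead of it and the grasp point (between the pads) lies 6 mm ahead of it (ctrl.tip_reach is the distance from the TCP to the fingertips, in m); z points along the fingers, y is the line along which they close (so a half turn about z gives the same grasp; the last joint's range is limited). The gripper opens to 94 mm and grips with 3 to 60 N. Pads are 16 mm wide; open, the fingers measure 119 mm over their backs; the gripper's body (75 mm by 177 mm) begins 78 mm behind the grasp point.
Start: joints at [1.063, 0.3, 1.521, -0, 1.321, -0.067], TCP at [0.235, 0.497, 0.23] pointing down, gripper open.
Joint ranges: [-3.03, 3.03], [-0.79, 2.21], [0.23, 2.52], [-1.04, 4.18], [0, 3.07], [-2.55, 2.55]. Speed limits (rad/s): [2.22, 2.22, 2.57, 3.14, 3.14, 3.14].

### API

Orientations are given as [roll, pitch, yaw] about the fixed x, y, z axes, in that order (R = Rz(yaw) Ry(pitch) Rx(roll)).
In Python, from station import ctrl gives the robot as it stands. The module is installed in compiled form; this text tells all that it offers.
- The arm moves only by the tool apply_moves, never from a script. Its argument "deltas" is a list of rows, each a list of 7 numbers: the closure in counts, from 0 (fully open) to 255 (shut), then the shift along the world's x, y, z in cm, then the turn, a rotation vector about the world's x, y, z in rad. In form: [[jaw, tx, ty, tz, ax, ay, az], ...]. A call has 1 to 10 rows; each row shifts and turns the commanded pose from where the row before left it; what a row does not reach is not made up. A row lasts 1/10 s, in which the tool goes at most 50 mm and 8.59 degrees, less where a joint would pass 70% of its speed; a pose out of reach is approached as far as the arm can. A call with a gripper value outside its range is refused whole. The fingers move at their own pace and stop on an object; "grip_force" is the grip in N (left out, the last holds). Time passes only in rows, so rows that do not move let the fingers close. It gives the time, the measured TCP pose, the force, the opening and the grip force at its end, in the units of the state.
- ctrl.get_obs(): the state, without advancing time (a new reading comes with each control period).
- ctrl.camera(name): name is "scene" or "top"; returns a dict with "img" (384x512x3 uint8, red, green, blue), "K" (3x3 intrinsics, pixels), "k1" (the pictures are not rectified: a ray, as slopes to the right and down, at radius r is drawn at 1 + k1 r^2 times it, then the intrinsics apply), "pose" (4x4, takes a point from camera to world coordinates). Camera axes: x right, y up, looking along -z (the intrinsics and any distortion apply to the point x, -y, -z); pixel columns grow to the right and rows downward; lengths in m; the calibration is good to about 2 mm. A picture is of the moment at which its call begins. There is no depth.
- ctrl.hand_in(): hands the job in; it is judged then, once.
The state is a dict: "time_s": time; "qpos": joint angles; "joint_vel": joint speeds; "tau": joint torques, N m; "ee_pos": TCP position; "eef_rot": TCP orientation; "force": force on the tool from outside, world axes, zero at the start; "moment": the same for the moment, N m; "grip_width": finger opening in m; "grip_force": force on a finger pad.
Only numpy, scipy, OpenCV 4.12 (cv2) and the standard library are available. Lean on these libraries where they do the work, as an engineer would, in place of code of your own. Each camera call takes 0.05 s, during which the arm holds its last target. There are 200 camera calls.

### The job

The grinder has just been cleaned, so put it back into service: draw the blue lock pin straight up out of its bore beside the dial and hang it upright by its collar in the open notch on the grinder's front; then wind the orange dial back (anticlockwise) until the pointer is at least a finger's width beyond the red mark, and bring it up clockwise onto the mark, so that the drive's play is left taken up clockwise and the pointer stands on the mark. Snap every cleaning brush lying on the counter down into the clips, each in a place of its own on the rack and fully home. Leave the tamper, cups, pitcher and the other things standing where they are.

Things in the scene. Friction and masses are not known exactly. Their poses are not given: they have to be found in the camera images.
- grinder: fixed white electric grinder, axes: front -x, z up, origin under its centre. Low deck 200 x 360 mm (x, y), top 60 mm up, carries the dial, its upright axis at x 0, y -60 mm. Column with hopper at the +y end (y 62 to 178 mm, x within 75 mm, 395 mm tall). The pin's 13 mm upright bore, through the deck: x 10, y -144 mm, 85 mm from the dial's axis
- notch (a point): open notch (steel fork) on the grinder's front: slot 16 mm wide along this frame's y (axes as the grinder's), mouth 22 mm from here to -y, closed end 24 mm to +y. Point: mid-slot on the fork's upper face, 75 mm up. Fork 40 mm over both prongs, 8 mm thick, free below. The pin enters at the mouth, collar just above the fork, shaft in the slot, then hangs by the collar
- pin: loose steel lock pin, 90 g, upright in the bore. Origin: centre of its collar's underside, z along the pin to the handle. Collar 28 mm across, z 0 to 6 mm; blue round handle 18 mm across, z 6 to 66 mm; shaft 10 mm across, 50 mm long, below. Standing in the bore, collar on the deck, its handle blocks the pointer from being wound back to the mark
- pointer (a joint): angle of the black pointer arm with a white line (grind setting) about the dial's axis, rad: 0 along the grinder's +x, growing clockwise seen from above; travel 0 to 2.5. Starts clockwise of the pin and of the mark. Stiff (0.15 N m), stays where left; moved by the dial
- pointer_tip (a point): tip of the pointer arm, 95 mm from the dial's axis, 72 mm above the counter
- dial (a joint): play: angle of the orange-barred dial relative to the pointer arm, rad. At 0 it pushes the pointer anticlockwise, at 0.35 clockwise; between them the dial turns freely (0.02 N m) and the pointer stays. Grows clockwise; the bar lies at pointer angle + this angle, the end with the white line pointing that way
- dial_grip (a point): point to grip on the dial: on its axis, 112 mm above the counter, in the upright orange bar 64 mm long (this frame's x), 18 mm wide, from 90 to 130 mm above the counter. Below it a skirt 66 mm across, and the pointer arm, top 79 mm above the counter
- set_mark (a joint): angle of the red mark on the scale, in the pointer's sense (rad); different from start to start, cannot be moved
- mark_tip (a point): end point of the red mark over which the pointer's tip must stand, 95 mm from the dial's axis; x points outward, y anticlockwise
- rack: fixed clip rack: dark wood base 110 x 320 mm (x, y), 12 mm thick, origin at the centre of its underside, z up. Four places in a row along its y, 78 mm apart. Each place has two spring clips, at x = -42 and +42 mm, each 14 mm wide; between them is free space for the fingers
- clip0 (a point): centre of clip place 0 (y = -117 mm on the rack): where the middle of a clipped brush handle lies, 50 mm above the counter, handle along x. Steel lips (tops 62 mm high, 16 mm apart) spring open for the 22 mm handle pushed straight down between them with about 5 to 15 N; it snaps home on a grey support
- clip1 (a point): centre of clip place 1 (y = -39 mm on the rack): where the middle of a clipped brush handle lies, 50 mm above the counter, handle along x. Steel lips (tops 62 mm high, 16 mm apart) spring open for the 22 mm handle pushed straight down between them with about 5 to 15 N; it snaps home on a grey support
- clip2 (a point): centre of clip place 2 (y = 39 mm on the rack): where the middle of a clipped brush handle lies, 50 mm above the counter, handle along x. Steel lips (tops 62 mm high, 16 mm apart) spring open for the 22 mm handle pushed straight down between them with about 5 to 15 N; it snaps home on a grey support
- clip3 (a point): centre of clip place 3 (y = 117 mm on the rack): where the middle of a clipped brush handle lies, 50 mm above the counter, handle along x. Steel lips (tops 62 mm high, 16 mm apart) spring open for the 22 mm handle pushed straight down between them with about 5 to 15 N; it snaps home on a grey support
- brush0: loose cleaning brush (brown wooden handle, black head), 80 g, may be absent: round handle 22 mm across, 120 mm long, lying along x; origin in the middle of the handle, on its axis; x points to the head, a 34 mm wide, 22 mm high block 60 to 105 mm from the origin. Lies flat, axis 11 mm up
- brush1: loose cleaning brush (green handle, white head), 80 g, may be absent: round handle 22 mm across, 120 mm long, lying along x; origin in the middle of the handle, on its axis; x points to the head, a 34 mm wide, 22 mm high block 60 to 105 mm from the origin. Lies flat, axis 11 mm up
- brush2: loose cleaning brush (blue handle, grey head), 80 g, may be absent: round handle 22 mm across, 120 mm long, lying along x; origin in the middle of the handle, on its axis; x points to the head, a 34 mm wide, 22 mm high block 60 to 105 mm from the origin. Lies flat, axis 11 mm up
- brush3: loose cleaning brush (red handle, pale head), 80 g, may be absent: round handle 22 mm across, 120 mm long, lying along x; origin in the middle of the handle, on its axis; x points to the head, a 34 mm wide, 22 mm high block 60 to 105 mm from the origin. Lies flat, axis 11 mm up
- tamper: bystander: steel tamper, 78 mm tall, 58 mm foot, on the top tier of the stand
- glass: bystander: small glass cup, 65 mm tall, on the middle tier of the stand
- silicone_brush: bystander: flat silicone brush with a red head, 105 mm long, on the bottom tier of the stand at the right; it stays there, it is not one of the cleaning brushes
- pitcher: bystander: steel milk pitcher, 80 mm across, 100 mm tall
- dose_dish: bystander: low blue ceramic dish, 72 mm across, 30 mm tall, between rack and grinder
- espresso_cup: bystander: white cup with a handle, 66 mm across, 55 mm tall
Things that resemble listed ones, but are neither listed nor needed, are in the scene too. What is shaped like the brush3 but pink or yellow is not meant. What is shaped like the pin but turquoise or yellow is not meant.

How it is judged:
On the way, in this order (a step that is already met when the one before it is completed fails the run):
1. the lock pin hangs upright by its collar in the notch (x of pin in the frame of notch between -0.006 and 0.006 m and y of pin in the frame of notch between -0.02 and 0.02 m and z of pin in the frame of notch between -0.004 and 0.004 m and angle between pin's own z axis and vertical below 0.15 rad), for 0.2 s.
2. the pointer is wound back anticlockwise beyond the red mark, its tip at least 12 mm from it (y of pointer_tip in the frame of mark_tip above 0.012 m), for 0.1 s.
3. the pointer stands on the mark (tip within 6 mm) with the play taken up clockwise (dial above 0.27) (y of pointer_tip in the frame of mark_tip between -0.006 and 0.006 m and value of joint dial above 0.27 rad), for 0.2 s.
At the end, for the whole second after the job is handed in: Pin hangs upright (0.15 rad) by its collar in the notch; pointer tip within 6 mm of the mark with the play taken up clockwise (dial joint above 0.27); each brush present at rest in its own clips: middle within 5 mm across, 20 mm along, 4 mm in height, parallel to rack x within 0.1 rad (all of step 1 and all of step 3 and ((y of brush0 in the frame of clip0 between -0.005 and 0.005 m and x of brush0 in the frame of clip0 between -0.02 and 0.02 m and z of brush0 in the frame of clip0 between -0.004 and 0.004 m) or (y of brush0 in the frame of clip1 between -0.005 and 0.005 m and x of brush0 in the frame of clip1 between -0.02 and 0.02 m and z of brush0 in the frame of clip1 between -0.004 and 0.004 m) or (y of brush0 in the frame of clip2 between -0.005 and 0.005 m and x of brush0 in the frame of clip2 between -0.02 and 0.02 m and z of brush0 in the frame of clip2 between -0.004 and 0.004 m) or (y of brush0 in the frame of clip3 between -0.005 and 0.005 m and x of brush0 in the frame of clip3 between -0.02 and 0.02 m and z of brush0 in the frame of clip3 between -0.004 and 0.004 m)) and angle between the x axis of each of brush0, brush1, brush2, brush3 and the x axis of rack, either way round below 0.1 rad and linear speed of each of brush0, brush1, brush2, brush3 below 0.02 m/s and ((y of brush1 in the frame of clip0 between -0.005 and 0.005 m and x of brush1 in the frame of clip0 between -0.02 and 0.02 m and z of brush1 in the frame of clip0 between -0.004 and 0.004 m) or (y of brush1 in the frame of clip1 between -0.005 and 0.005 m and x of brush1 in the frame of clip1 between -0.02 and 0.02 m and z of brush1 in the frame of clip1 between -0.004 and 0.004 m) or (y of brush1 in the frame of clip2 between -0.005 and 0.005 m and x of brush1 in the frame of clip2 between -0.02 and 0.02 m and z of brush1 in the frame of clip2 between -0.004 and 0.004 m) or (y of brush1 in the frame of clip3 between -0.005 and 0.005 m and x of brush1 in the frame of clip3 between -0.02 and 0.02 m and z of brush1 in the frame of clip3 between -0.004 and 0.004 m)) and ((y of brush2 in the frame of clip0 between -0.005 and 0.005 m and x of brush2 in the frame of clip0 between -0.02 and 0.02 m and z of brush2 in the frame of clip0 between -0.004 and 0.004 m) or (y of brush2 in the frame of clip1 between -0.005 and 0.005 m and x of brush2 in the frame of clip1 between -0.02 and 0.02 m and z of brush2 in the frame of clip1 between -0.004 and 0.004 m) or (y of brush2 in the frame of clip2 between -0.005 and 0.005 m and x of brush2 in the frame of clip2 between -0.02 and 0.02 m and z of brush2 in the frame of clip2 between -0.004 and 0.004 m) or (y of brush2 in the frame of clip3 between -0.005 and 0.005 m and x of brush2 in the frame of clip3 between -0.02 and 0.02 m and z of brush2 in the frame of clip3 between -0.004 and 0.004 m)) and ((y of brush3 in the frame of clip0 between -0.005 and 0.005 m and x of brush3 in the frame of clip0 between -0.02 and 0.02 m and z of brush3 in the frame of clip0 between -0.004 and 0.004 m) or (y of brush3 in the frame of clip1 between -0.005 and 0.005 m and x of brush3 in the frame of clip1 between -0.02 and 0.02 m and z of brush3 in the frame of clip1 between -0.004 and 0.004 m) or (y of brush3 in the frame of clip2 between -0.005 and 0.005 m and x of brush3 in the frame of clip2 between -0.02 and 0.02 m and z of brush3 in the frame of clip2 between -0.004 and 0.004 m) or (y of brush3 in the frame of clip3 between -0.005 and 0.005 m and x of brush3 in the frame of clip3 between -0.02 and 0.02 m and z of brush3 in the frame of clip3 between -0.004 and 0.004 m))); the robot touches nothing.
It fails at once if another thing on the counter or stand was moved more than 30 mm (distance of any of tamper, glass, silicone_brush, pitcher, dose_dish, espresso_cup from where it was at the start of the episode above 0.03 m).
Of brush0, brush1, brush2, brush3 only 2 to 4 are there at a start; the rules pass over those that are not, and their reading is None.
At some moment in a run one of brush0, brush1, brush2, brush3 may be knocked a few centimetres aside while the robot is not near it.
It also fails if it takes over 210 s, if anything falls off the work surface, if the arm or the gripper's body presses on something with over 40 N, if the wrist force passes 120 N, or if a joint passes its speed limit or range.

## Working session

There is one attempt and no reset: what is moved stays moved. The work goes in short steps, Python scripts to look and compute and a tool call to move; the robot and the scene stay as the last step left them, time stands still between calls to the robot, and variables do not carry over. Pictures are saved under pics/ and viewed, at most 14 in all, crops included, and the job is handed in when it is done.

Besides the shell and the picture viewer there is one more tool, called after ">>>" as a command line: name --pt "numbers of a row" for each row, then --argument value for the rest. apply_moves: Moves the arm, as the interface text tells. Its arguments: {"type":"object","properties":{"deltas":{"type":"array"},"grip_force":{"type":"number"}},"required":["deltas"]}

```bash
mkdir -p pics; cat > h.py <<'E'
import numpy as np, cv2
from station import ctrl
def cam(n,save=None):
    c=ctrl.camera(n)
    if save: cv2.imwrite('pics/'+save,c['img'][:,:,::-1])
    return c
def ray(c,u,v):
    K=c['K'];k=c['k1'];x=(u-K[0,2])/K[0,0];y=(v-K[1,2])/K[1,1]
    rd=np.hypot(x,y);r=rd
    for _ in range(30): r=rd/(1+k*r*r)
    s=r/rd if rd>0 else 1
    d=c['pose'][:3,:3]@np.array([x*s,-y*s,-1]);return c['pose'][:3,3],d
def onz(c,u,v,z):
    o,d=ray(c,u,v);return o+d*(z-o[2])/d[2]
def proj(c,p):
    q=c['pose'][:3,:3].T@(np.array(p)-c['pose'][:3,3]);x=q[0]/-q[2];y=-q[1]/-q[2]
    f=1+c['k1']*(x*x+y*y);K=c['K'];return K[0,0]*x*f+K[0,2],K[1,1]*y*f+K[1,2]
def tri(c1,p1,c2,p2):
    o1,d1=ray(c1,*p1);o2,d2=ray(c2,*p2)
    t=np.linalg.lstsq(np.stack([d1,-d2],1),o2-o1,rcond=None)[0]
    a=o1+t[0]*d1;b=o2+t[1]*d2;return (a+b)/2,np.linalg.norm(a-b)
E
python3 - <<'E'
from h import *
for n in('top','scene'):
    c=cam(n); print(n,c['K'][0],c['K'][1],c['k1'],c['pose'].round(3).tolist())
    cv2.imwrite(f'pics/{n}0.png',cv2.resize(c['img'][:,:,::-1],(800,600),interpolation=cv2.INTER_CUBIC))
print(ctrl.get_obs())
E
```

```text
top [348.0461303    0.         262.20595838] [  0.         348.0461303  192.10462594] -0.041689171007488826 [[0.027, 0.981, -0.19, 0.274], [-0.999, 0.024, -0.022, -0.138], [-0.017, 0.19, 0.982, 1.12], [0.0, 0.0, 0.0, 1.0]]
scene [355.55661305   0.         257.61278106] [  0.         355.55661305 185.95855679] -0.0746145224250001 [[-0.439, -0.486, 0.756, 1.285], [0.898, -0.234, 0.371, 0.28], [-0.004, 0.842, 0.539, 0.709], [0.0, 0.0, 0.0, 1.0]]
{'time_s': 0.1, 'qpos': array([ 1.06339019e+00,  3.00429169e-01,  1.52149863e+00, -1.51043684e-05,
        1.32068872e+00, -6.65950488e-02]), 'joint_vel': array([-1.51850379e-04, -1.66890864e-03, -1.94249232e-03, -9.84598248e-04,
       -1.64971874e-03,  2.03204068e-05]), 'tau': array([-1.03635586e-03, -5.32646120e+01, -3.53280616e+01,  7.08185602e-02,
        2.34818982e-02, -7.07554045e-05]), 'ee_pos': array([0.23457655, 0.49724689, 0.22994419]), 'eef_rot': array([-3.14057009e+00, -5.35355308e-05,  2.70078529e+00]), 'force': array([-1.00013228,  0.07420182,  0.18920416]), 'moment': array([ 0.01448474,  0.02969965, -0.00175479]), 'grip_force': 0.0, 'grip_width': 0.09395700319875178}
```

View pics/top0.png

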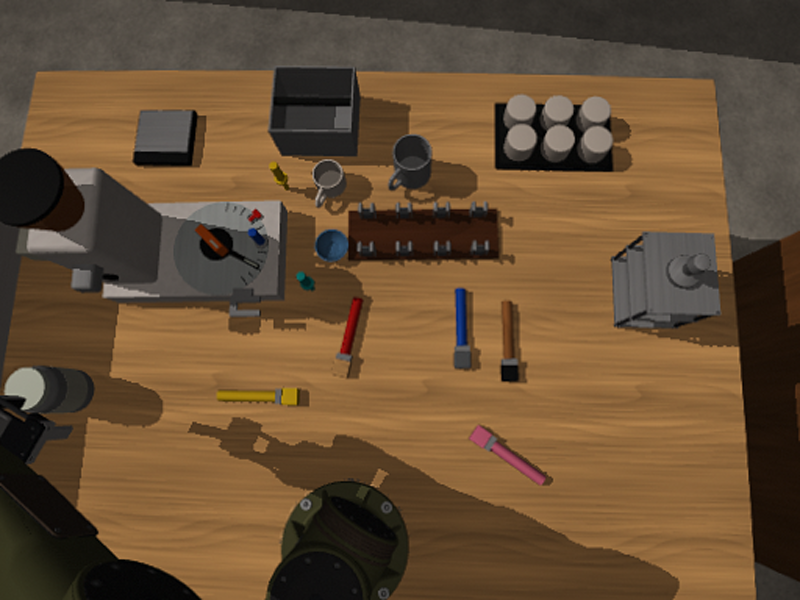

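View pics/scene0.png

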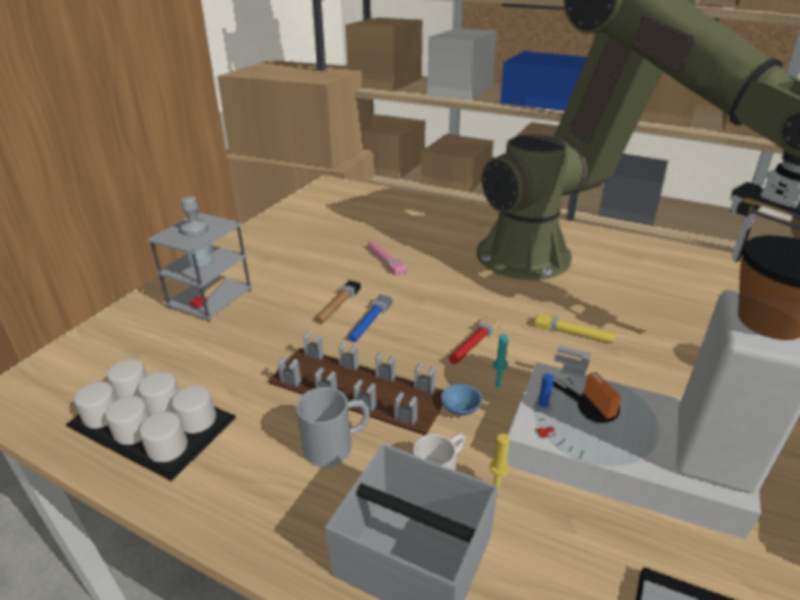

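Top view: grinder deck at (105–285, 200–300), dial (213,242), pointer down-right, pin (257,236), red mark (257,215), fork (245,308), rack (424,235). There are three cleaning brushes: red (350,335), blue (462,328) and brown (509,340). The yellow and pink ones are decoys. Next I'll zoom in on the grinder and mask the handles.

```bash
python3 - <<'E'
from h import *
c=cam('top');im=c['img']
cr=im[115:215,60:200];cv2.imwrite('pics/g.png',cv2.resize(cr[:,:,::-1],None,fx=5.6,fy=5.6,interpolation=cv2.INTER_CUBIC))
cr=im[110:190,210:340];cv2.imwrite('pics/r.png',cv2.resize(cr[:,:,::-1],None,fx=6,fy=6,interpolation=cv2.INTER_CUBIC))
hsv=cv2.cvtColor(im,cv2.COLOR_RGB2HSV)
H,S,V=[hsv[...,i].astype(int) for i in range(3)]
def rep(name,m,box,z):
    u0,v0,u1,v1=box;mm=np.zeros_like(m);mm[v0:v1,u0:u1]=m[v0:v1,u0:u1]
    n,l,st,ce=cv2.connectedComponentsWithStats(mm.astype(np.uint8));
    if n<2: print(name,'none');return
    k=1+st[1:,4].argmax();vs,us=np.nonzero(l==k)
    P=np.array([onz(c,u,v,z)[:2] for u,v in zip(us,vs)]);ctr=P.mean(0);w,V_=np.linalg.eigh(np.cov(P.T));a=V_[:,1]
    t=(P-ctr)@a;print(name,st[k],ce[k].round(1),ctr.round(4),'ang',np.arctan2(a[1],a[0]).round(3),'len',np.ptp(t).round(3), 'mid',(ctr+a*(t.max()+t.min())/2).round(4))
rep('red',((H<6)|(H>174))&(S>170),(205,180,240,245),.013)
rep('blue',(H>105)&(H<125)&(S>140),(280,175,310,245),.013)
hb=hsv[210,326];print('brown px',hb,'wood',hsv[210,340])
rep('brown',(np.abs(H-hb[0])<5)&(V<150)&(S>100),(316,185,336,245),.013)
rep('pin',(H>105)&(H<125)&(S>140),(150,135,180,165),.105)
rep('mark',((H<6)|(H>174))&(S>150),(150,125,180,145),.062)
rep('green',(H>40)&(H<80)&(S>90),(100,150,500,384),.011)
E
```

```text
red [218 190  14  37 218] [224.4 208. ] [0.4334 0.0066] ang 2.959 len 0.117 mid [0.4342 0.0065]
blue [292 185   7  36 210] [294.6 202.2] [ 0.4579 -0.2187] ang -3.117 len 0.114 mid [ 0.4574 -0.2187]
brown px [ 13 181  86] wood [ 16 146 155]
brown [316 191  20  54 607] [326.7 214.6] [ 0.4204 -0.3216] ang -3.066 len 0.172 mid [ 0.4118 -0.3223]
pin [159 146  10  11  57] [163.5 150.7] [0.5927 0.1907] ang 0.806 len 0.039 mid [0.5923 0.1903]
mark [159 134   8   8  29] [162.8 137.6] [0.6501 0.2107] ang 2.382 len 0.023 mid [0.6481 0.2126]
green [120 376   2   2   2] [120.5 376.5] [-0.0879  0.2983] ang 0.89 len 0.004 mid [-0.0879  0.2983]
```

View pics/g.png

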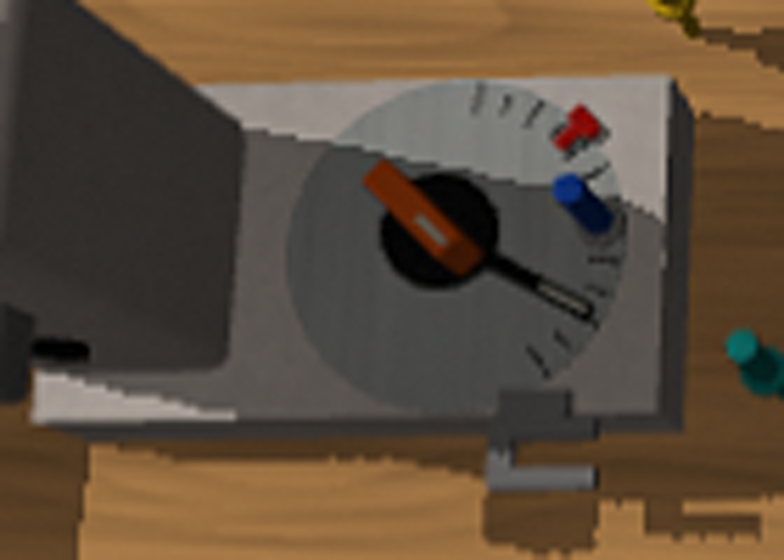

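View pics/r.png

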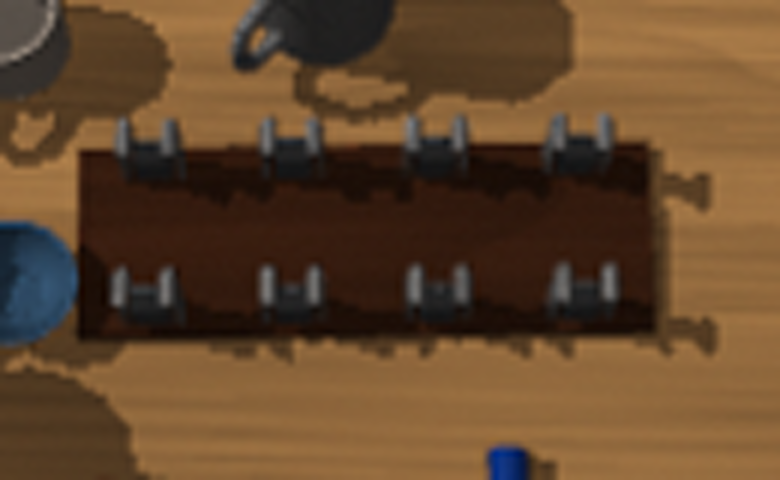

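Zoomed grinder view: the bar's white line points lower-right, and the pointer tip is at (590,315). Fork prongs run at v≈427 and v≈478 with the mouth at u≈595, opening right, so the slot centre is about (554,453). The rack zoom shows four places at u≈148, 291, 437 and 582, with clips at v≈150 and v≈290. Now to compute the poses.

```bash
python3 - <<'E'
from h import *
c=cam('top');s=cam('scene')
G=lambda u,v,z:onz(c,(u+.5)/5.6-.5+60,(v+.5)/5.6-.5+115,z)
R=lambda u,v,z:onz(c,(u+.5)/6-.5+210,(v+.5)/6-.5+110,z)
loc=[];wor=[]
for l,p in [((.1,-.18),G(671,78,.06)),((-.1,-.18),G(659,413,.06)),((-.1,.18),G(33,424,.06)),((0,-.06),G(420,212,.13)),((-.10-.0,-.144),None),((.01,-.144),G(568,188,.126)),((.01,-.144),G(603,222,.064))]:
    if p is None: continue
    print(l,p.round(4)); loc.append(l);wor.append(p[:2])
# skip far-left corner doubt
L=np.array(loc);W=np.array(wor)
lc=L-L.mean(0);wc=W-W.mean(0)
yaw=np.arctan2((lc[:,0]*wc[:,1]-lc[:,1]*wc[:,0]).sum(),(lc*wc).sum())
Rm=np.array([[np.cos(yaw),-np.sin(yaw)],[np.sin(yaw),np.cos(yaw)]]);o=W.mean(0)-Rm@L.mean(0)
print('yaw',yaw,'o',o,'res',(W-(L@Rm.T+o)).round(4).tolist())
dial=Rm@[0,-.06]+o;pin=Rm@[.01,-.144]+o;print('dial',dial,'pin',pin)
n=G(554,453,.075);print('notch',n,'local',Rm.T@(n[:2]-o), 'closed',Rm.T@(G(510,453,.075)[:2]-o))
pt=G(592,316,.079)
ang=lambda p:(lambda q:-np.arctan2(q[1],q[0]))(Rm.T@(p[:2]-dial))
print('pointer',ang(pt),np.linalg.norm(pt[:2]-dial))
for q in((560,142,.061),(590,115,.061),(575,128,.061),(565,142,.075)): m=G(*q);print('mark',q,ang(m),np.linalg.norm(m[:2]-dial))
a,b=G(378,160,.13),G(462,262,.13);print('bar',ang(dial+(b-a)[:2]),np.linalg.norm(b-a))
# rack
for (l,p) in [((.055,.16),R(80,150,.012)),((-.055,.16),R(80,338,.012)),((-.055,-.16),R(655,332,.012)),((.055,-.16),R(646,145,.012))]: print('rack',l,p.round(4))
for u,v in [(148,125),(291,125),(437,125),(580,122),(143,274),(291,272),(438,272),(585,271)]: print('clip',R(u,v,.062).round(4)[:2])
# brown: by finer mask
hsv=cv2.cvtColor(c['img'],cv2.COLOR_RGB2HSV);
for v in range(188,246,6): print(v,[tuple(x) for x in hsv[v,318:336:2].tolist()])
E
```

```text
(0.1, -0.18) [0.6828 0.1596 0.06  ]
(-0.1, -0.18) [0.4849 0.1515 0.06  ]
(-0.1, 0.18) [0.47   0.5112 0.06  ]
(0, -0.06) [0.5778 0.2702 0.13  ]
(0.01, -0.144) [0.5939 0.1922 0.126 ]
(0.01, -0.144) [0.5941 0.191  0.064 ]
yaw 0.040187226715566314 o [0.57703681 0.33442623] res [[-0.0014, 0.001], [0.0005, 0.001], [0.0001, 0.0009], [-0.0017, -0.0043], [0.0011, 0.0013], [0.0012, 0.0]]
dial [0.5794474  0.27447468] pin [0.59281414 0.19094426]
notch [0.4580994 0.2041099 0.075    ] local [-0.12407702 -0.12543264] closed [-0.12369359 -0.10088472]
pointer 2.084776543627979 0.09714479827767236
mark (560, 142, 0.061) 0.7450033677662549 0.08264771401754795
mark (590, 115, 0.061) 0.7588628479840196 0.10578484274687233
mark (575, 128, 0.061) 0.7504857813952456 0.09441348362264501
mark (565, 142, 0.075) 0.851004339407231 0.08439704069609488
bar 2.4373522321182266 0.07626515941933158
rack (0.055, 0.16) [0.6824 0.024  0.012 ]
rack (-0.055, 0.16) [0.5735 0.0185 0.012 ]
rack (-0.055, -0.16) [ 0.5841 -0.297   0.012 ]
rack (0.055, -0.16) [ 0.6921 -0.2925  0.012 ]
clip [ 0.6788 -0.0192]
clip [ 0.6804 -0.0959]
[... 872 characters left out ...]
18 [(15, 146, 166), (16, 146, 169), (14, 177, 104), (13, 183, 117), (13, 182, 84), (14, 163, 58), (15, 147, 97), (16, 149, 128), (15, 146, 162)]
224 [(16, 147, 168), (16, 146, 170), (14, 167, 116), (13, 180, 119), (13, 183, 89), (14, 175, 54), (15, 149, 101), (15, 150, 95), (16, 147, 174)]
230 [(16, 148, 155), (15, 134, 135), (15, 25, 103), (10, 9, 88), (15, 12, 88), (0, 5, 101), (8, 21, 97), (16, 158, 87), (16, 147, 163)]
236 [(16, 148, 159), (16, 151, 86), (0, 23, 11), (0, 0, 13), (30, 18, 14), (90, 21, 12), (120, 51, 10), (14, 150, 78), (15, 149, 87)]
242 [(15, 145, 167), (15, 151, 132), (110, 59, 13), (90, 18, 14), (120, 20, 13), (90, 21, 12), (110, 64, 12), (15, 151, 71), (16, 150, 92)]
```

>>> apply_moves --pt "130 1.6 -4.4 0 0 0 -0.11" --pt "130 1.6 -4.4 0 0 0 -0.11" --pt "130 1.6 -4.4 0 0 0 -0.11" --pt "130 1.6 -4.4 0 0 0 -0.11" --pt "130 1.6 -4.4 0 0 0 -0.11" --pt "130 1.6 -4.4 0 0 0 -0.11" --pt "130 1.6 -4.2 0 0 0 -0.11" --pt "130 4.5 0 0 0 0 -0.11" --pt "130 4.5 0 0 0 0 -0.11" --pt "130 4.5 0 0 0 0 -0.1" --grip_force 20

```text
time_s: 1.25
ee_pos: [0.4834, 0.1908, 0.2306]
eef_rot: [3.141, -0.0, 1.606]
force: [1.2, 1.0, 0.2]
grip_width: 0.046
grip_force: 0.0
```

```bash
cat >> h.py <<'E'
def st():
    o=ctrl.get_obs();r=o['eef_rot'];print('t',round(o['time_s'],2),'pos',o['ee_pos'].round(4),'rot',r.round(3),'closedir',round(float(r[2]-np.pi/2),3),'F',o['force'].round(1),'w',round(o['grip_width'],4),'gf',round(o['grip_force'],1),'q',o['qpos'].round(2))
E
python3 -c "
from h import *
st()"
```

```text
t 1.25 pos [0.4834 0.1908 0.2306] rot [ 3.141 -0.     1.606] closedir 0.035 F [1.2 1.  0.2] w 0.046 gf 0.0 q [0.31 0.23 1.61 0.   1.3  0.27]
```

>>> apply_moves --pt "130 3.7 0 0 0 0 0" --pt "130 3.7 0 0 0 0 0" --pt "130 3.6 0 0 0 0 0" --pt "130 0 0 0 0 0 0" --pt "130 0 0 -4 0 0 0" --pt "130 0 0 -4 0 0 0" --pt "130 0 0 -2 0 0 0" --pt "130 0 0 -2 0 0 0" --pt "130 0 0 0 0 0 0" --pt "130 0 0 0 0 0 0"

```text
time_s: 2.25
ee_pos: [0.5916, 0.1915, 0.1112]
eef_rot: [3.141, -0.0, 1.611]
force: [-0.0, 0.1, 0.4]
grip_width: 0.0462
grip_force: 0.0
```

```bash
python3 -c "
from h import *
st()
a=cam('top')['img'][110:185,110:220];b=cam('scene')['img'][190:300,290:400]
A=cv2.resize(a,(500,341),interpolation=cv2.INTER_CUBIC);B=cv2.resize(b,(341,341),interpolation=cv2.INTER_CUBIC)
cv2.imwrite('pics/p1.png',cv2.resize(np.hstack([A,B])[:,:,::-1],(800,324)))"
```

```text
t 2.25 pos [0.5916 0.1915 0.1112] rot [ 3.141 -0.     1.611] closedir 0.04 F [-0.   0.1  0.4] w 0.0462 gf 0.0 q [0.25 0.57 1.42 0.   1.15 0.21]
```

View pics/p1.png

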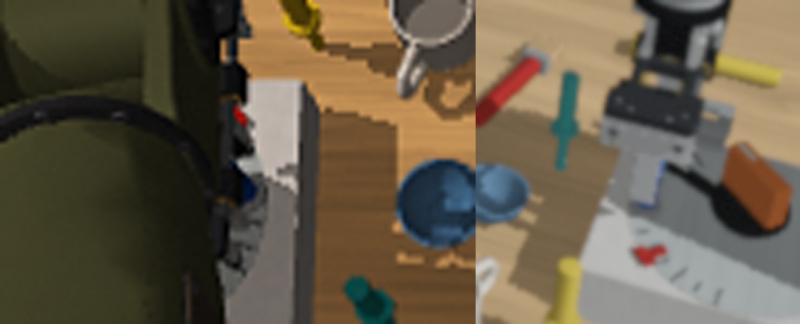

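Scene crop: the near finger stands in front of the blue handle at (648,185), so the jaws straddle the pin. Closing.

>>> apply_moves --pt "255 0 0 0 0 0 0" --pt "255 0 0 0 0 0 0" --pt "255 0 0 0 0 0 0" --pt "255 0 0 0 0 0 0" --pt "255 0 0 0 0 0 0" --pt "255 0 0 1 0 0 0" --pt "255 0 0 1 0 0 0" --pt "255 0 0 1 0 0 0" --grip_force 25

```text
time_s: 3.15
ee_pos: [0.592, 0.1913, 0.1407]
eef_rot: [3.141, 0.0, 1.611]
force: [4.9, 0.8, -4.3]
grip_width: 0.0176
grip_force: 25.0
```

```bash
python3 -c "
from h import *
st()"
```

```text
t 3.15 pos [0.592  0.1913 0.1407] rot [3.141 0.    1.611] closedir 0.04 F [ 4.9  0.8 -4.3] w 0.0176 gf 25.0 q [ 0.25  0.54  1.4  -0.    1.2   0.21]
```

>>> apply_moves --pt "255 0.1 0 1 0 0 0" --pt "255 0.1 0 1 0 0 0" --pt "255 0 0 1 0 0 0" --pt "255 0 0 1 0 0 0" --pt "255 0 0 1 0 0 0" --pt "255 0 0 0 0 0 0"

```text
time_s: 3.75
ee_pos: [0.5941, 0.1916, 0.1922]
eef_rot: [3.139, -0.001, 1.611]
force: [0.2, 0.1, -0.2]
grip_width: 0.0173
grip_force: 25.0
```

```bash
python3 -c "
from h import *
st()
s=cam('scene')['img'];cv2.imwrite('pics/p2.png',cv2.resize(s[130:300,270:440,::-1],(600,600),interpolation=cv2.INTER_CUBIC))"
```

```text
t 3.75 pos [0.5941 0.1916 0.1922] rot [ 3.139e+00 -1.000e-03  1.611e+00] closedir 0.04 F [ 0.2  0.1 -0.2] w 0.0173 gf 25.0 q [0.25 0.49 1.34 0.   1.3  0.21]
```

View pics/p2.png

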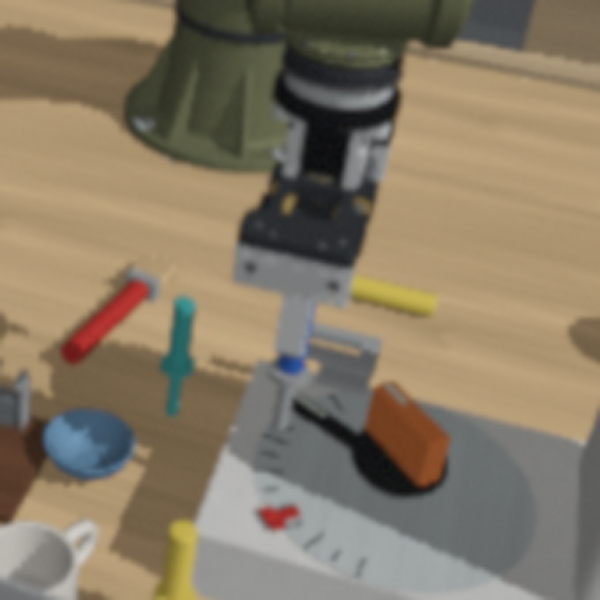

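The pin is held upright, with its collar at crop (290,372) and its shaft clear of the deck. The teal decoy stands at (180,360). I'll check the notch and collar estimates by projection.

```bash
python3 -c "
from h import *
s=cam('scene');c=cam('top')
f=600/170
P=lambda p:((np.array(proj(s,p))+.5-[270,130])*f-.5).round(0)
print('collar',P([.5941,.1916,.141]),P([.5941,.1916,.091]))
Rm=np.array([[np.cos(.04),-np.sin(.04)],[np.sin(.04),np.cos(.04)]]);n=np.array([.4581,.2041])
for d in [(0,-.022),(0,.024),(-.02,-.022),(.02,-.022),(.02,.035),(-.02,.035)]:
  print(d,P([*(n+Rm@np.array(d)),.075]))
print('teal',tri(c,(305*.64,283*.64),s,(501*.64,345*.64)),onz(c,308*.64,289*.64,.03))
"
```

```text
collar [285. 375.] [275. 429.]
(0, -0.022) [302. 335.]
(0, 0.024) [360. 349.]
(-0.02, -0.022) [307. 321.]
(0.02, -0.022) [297. 350.]
(0.02, 0.035) [370. 368.]
(-0.02, 0.035) [378. 338.]
teal (array([0.50264176, 0.09105479, 0.08885015]), np.float64(0.0019253325992582575)) [0.50346117 0.09613017 0.03      ]
```

>>> apply_moves --pt "255 0 -4.2 0 0 0 0" --pt "255 -4.4 0 0 0 0 0" --pt "255 -4.5 0 0 0 0 0" --pt "255 -4.4 0 0 0 0 0" --pt "255 0 0 -3 0 0 0" --pt "255 0 0 -3 0 0 0" --pt "255 0 0 0 0 0 0" --pt "255 0 0 0 0 0 0"

```text
time_s: 4.7
ee_pos: [0.4607, 0.1494, 0.1308]
eef_rot: [-3.141, 0.0, 1.611]
force: [0.7, -0.8, -0.3]
grip_width: 0.0173
grip_force: 25.0
```

```bash
python3 -c "
from h import *
st()
s=cam('scene')['img'];cv2.imwrite('pics/p3.png',cv2.resize(s[190:260,310:410,::-1],(800,560),interpolation=cv2.INTER_CUBIC))"
```

```text
t 4.7 pos [0.4607 0.1494 0.1308] rot [-3.141  0.     1.611] closedir 0.04 F [ 0.7 -0.8 -0.3] w 0.0173 gf 25.0 q [0.24 0.27 1.81 0.   1.06 0.2 ]
```

View pics/p3.png

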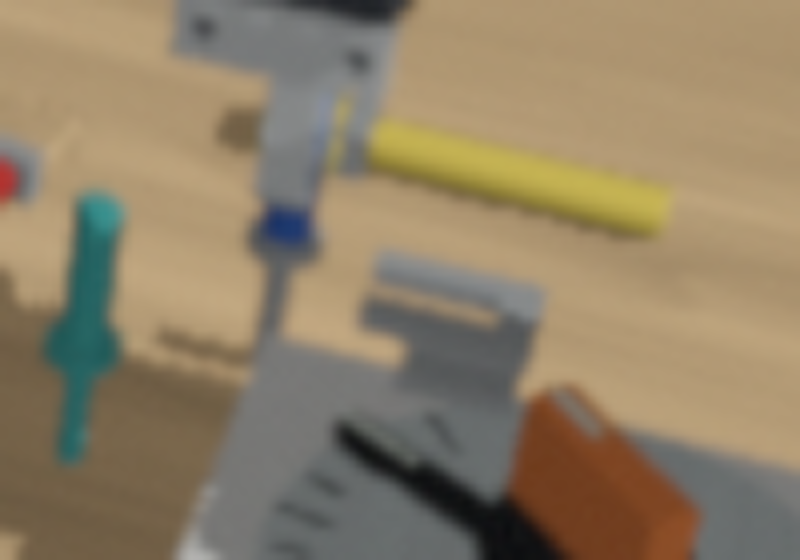

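Pin collar at (285,245). The slot's centre line runs from (372,285) and, extended left, meets the shaft at about (284,266), so it's aligned. Sliding in.

>>> apply_moves --pt "255 -0.05 1.2 0 0 0 0" --pt "255 -0.05 1.2 0 0 0 0" --pt "255 -0.05 1 0 0 0 0" --pt "255 -0.04 1 0 0 0 0" --pt "255 -0.03 0.9 0 0 0 0" --pt "255 0 0 0 0 0 0" --pt "255 0 0 0 0 0 0"

```text
time_s: 5.45
ee_pos: [0.4584, 0.2025, 0.1303]
eef_rot: [-3.141, 0.0, 1.611]
force: [0.5, -0.6, -1.0]
grip_width: 0.0175
grip_force: 25.0
```

```bash
python3 -c "
from h import *
st()
s=cam('scene')['img'];cv2.imwrite('pics/p4.png',cv2.resize(s[190:260,310:410,::-1],(800,560),interpolation=cv2.INTER_CUBIC))"
```

```text
t 5.45 pos [0.4584 0.2025 0.1303] rot [-3.141  0.     1.611] closedir 0.041 F [ 0.5 -0.6 -1. ] w 0.0175 gf 25.0 q [ 0.34  0.3   1.77 -0.    1.07  0.3 ]
```

View pics/p4.png

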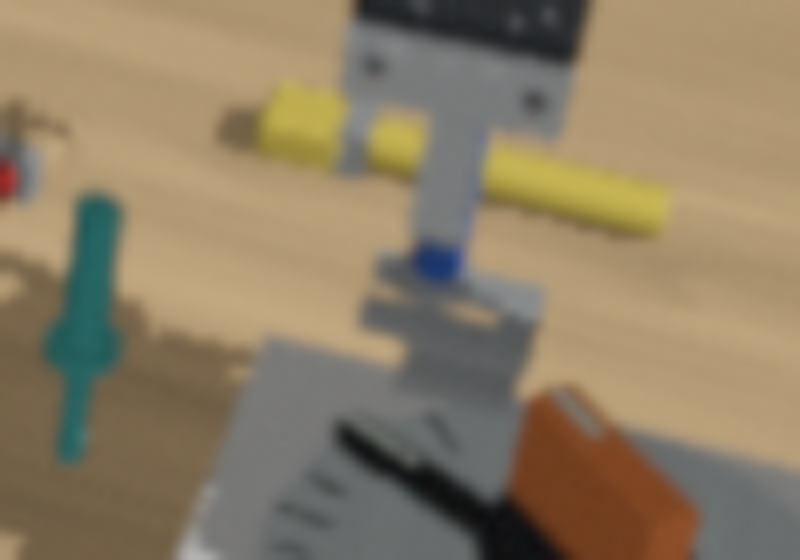

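The pin is in the slot, collar at (437,280) over the fork. Lowering it and releasing.

>>> apply_moves --pt "255 0 0 -0.2 0 0 0" --pt "255 0 0 -0.2 0 0 0" --pt "255 0 0 -0.1 0 0 0" --pt "255 0 0 0 0 0 0"

```text
time_s: 5.9
ee_pos: [0.4585, 0.2022, 0.1256]
eef_rot: [3.142, 0.0, 1.611]
force: [-1.7, -1.0, 1.4]
grip_width: 0.0173
grip_force: 25.0
```

```bash
python3 -c "
from h import *
st()"
```

```text
t 5.9 pos [0.4585 0.2022 0.1256] rot [3.142 0.    1.611] closedir 0.04 F [-1.7 -1.   1.4] w 0.0173 gf 25.0 q [ 0.34  0.31  1.77 -0.    1.06  0.3 ]
```

>>> apply_moves --pt "170 0 0 0 0 0 0" --pt "150 0 0 0 0 0 0" --pt "130 0 0 0 0 0 0" --pt "130 0 0 3 0 0 0" --pt "130 0 0 4 0 0 0" --pt "130 0 0 4 0 0 -0.14" --pt "130 3 1.8 0 0 0 -0.14" --pt "130 3 1.8 0 0 0 -0.14" --pt "130 3 1.8 0 0 0 -0.14" --pt "130 3.1 1.8 0 0 0 -0.14" --grip_force 40

```text
time_s: 6.9
ee_pos: [0.5805, 0.2751, 0.2354]
eef_rot: [3.142, -0.0, 0.905]
force: [0.1, 0.1, -0.0]
grip_width: 0.0465
grip_force: 0.0
```

>>> apply_moves --pt "130 0 0 0 0 0 -0.14" --pt "130 0 0 0 0 0 -0.02" --pt "130 0 0 0 0 0 0"

```text
time_s: 7.2
ee_pos: [0.5792, 0.2743, 0.2354]
eef_rot: [-3.141, 0.0, 0.754]
force: [-0.2, 0.3, -0.2]
grip_width: 0.0462
grip_force: 0.0
```

```bash
python3 -c "
from h import *
st()
s=cam('scene');P=lambda p:((np.array(proj(s,p))+.5-[310,190])*8-.5).round(0)
print('dial top',P([.580,.2747,.13]),'pinclr',P([.4585,.2022,.075]),P([.4585,.2022,.141]))
cv2.imwrite('pics/p5.png',cv2.resize(s['img'][190:260,310:410,::-1],(800,560),interpolation=cv2.INTER_CUBIC))"
```

```text
t 7.2 pos [0.5792 0.2743 0.2354] rot [-3.141  0.     0.754] closedir -0.817 F [-0.2  0.3 -0.2] w 0.0462 gf 0.0 q [0.39 0.5  1.23 0.   1.41 1.2 ]
dial top [603. 448.] pinclr [422. 295.] [453. 143.]
```

View pics/p5.png

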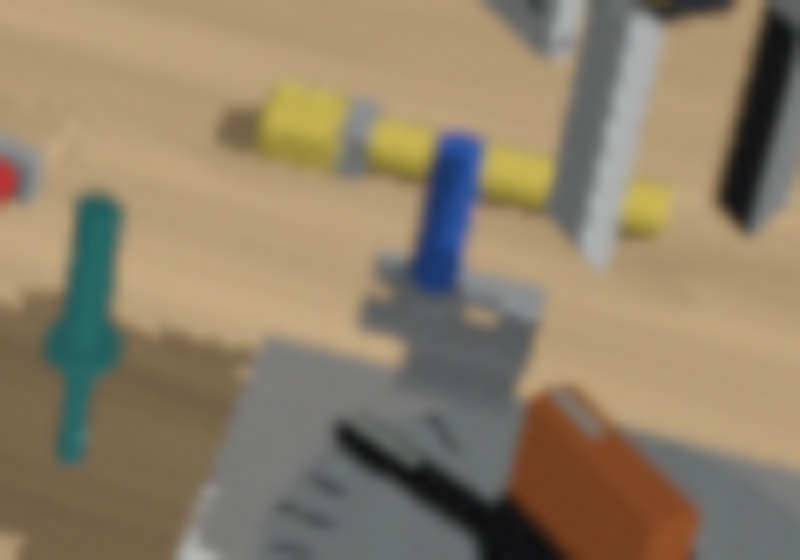

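The pin hangs upright in the fork with its handle at (437–460, 140–285). Going down onto the dial bar.

>>> apply_moves --pt "130 0.1 0 -4 0 0 0" --pt "130 0 0 -4 0 0 0" --pt "130 0 0 -2 0 0 0" --pt "130 0 0 -1.5 0 0 0" --pt "130 0 0 0 0 0 0" --pt "255 0 0 0 0 0 0" --pt "255 0 0 0 0 0 0" --pt "255 0 0 0 0 0 0" --pt "255 0 0 0 0 0 0"

```text
time_s: 8.15
ee_pos: [0.5801, 0.2759, 0.1215]
eef_rot: [-3.139, -0.002, 0.751]
force: [-13.6, 18.4, 6.1]
grip_width: 0.018
grip_force: 33.5
```

```bash
python3 -c "
from h import *
st();print(ctrl.get_obs()['moment'])"
```

```text
t 8.15 pos [0.5801 0.2759 0.1215] rot [-3.139e+00 -2.000e-03  7.510e-01] closedir -0.82 F [-13.6  18.4   6.1] w 0.018 gf 33.5 q [0.39 0.6  1.35 0.   1.19 1.2 ]
[3.31490937 2.74398143 0.25951414]
```

>>> apply_moves --pt "255 -0.1 0.11 0 0 0 0" --pt "255 0 0 0 0 0 0" --pt "255 0 0 0 0 0 0"

```text
time_s: 8.45
ee_pos: [0.5798, 0.2762, 0.1215]
eef_rot: [3.142, -0.002, 0.751]
force: [-0.2, 6.3, 6.0]
grip_width: 0.0175
grip_force: 40.0
```

>>> apply_moves --pt "255 0 0.04 0 0 0 0.1" --pt "255 0 0 0 0 0 0.1" --pt "255 0 0 0 0 0 0.1" --pt "255 0 0 0 0 0 0.1" --pt "255 0 0 0 0 0 0.1" --pt "255 0 0 0 0 0 0.1" --pt "255 0 0 0 0 0 0"

```text
time_s: 9.15
ee_pos: [0.5802, 0.276, 0.1215]
eef_rot: [3.139, -0.001, 1.354]
force: [2.2, 1.8, 5.5]
grip_width: 0.0177
grip_force: 40.0
```

```bash
python3 -c "
from h import *
st();print(ctrl.get_obs()['moment'])"
```

```text
t 9.15 pos [0.5802 0.276  0.1215] rot [ 3.139e+00 -1.000e-03  1.354e+00] closedir -0.217 F [2.2 1.8 5.5] w 0.0177 gf 40.0 q [0.39 0.6  1.35 0.   1.19 0.6 ]
[ 0.43971163 -0.31936866 -0.02519817]
```

>>> apply_moves --pt "255 0 0 0 0 0 0.1" --pt "255 0 0 0 0 0 0.1" --pt "255 0 0 0 0 0 0.1" --pt "255 0 0 0 0 0 0.1" --pt "255 0 0 0 0 0 0.1" --pt "255 0 0 0 0 0 0.1" --pt "255 0 0 0 0 0 0.1" --pt "255 0 0 0 0 0 0.1" --pt "255 0 0 0 0 0 0.1" --pt "255 0 0 0 0 0 0"

```text
time_s: 10.15
ee_pos: [0.5809, 0.2762, 0.1216]
eef_rot: [3.137, 0.001, 2.254]
force: [8.4, 4.3, 2.5]
grip_width: 0.0177
grip_force: 40.0
```

>>> apply_moves --pt "255 0 0 0 0 0 0.1" --pt "255 0 0 0 0 0 0.1" --pt "255 0 0 0 0 0 0.1" --pt "255 0 0 0 0 0 0.1" --pt "255 0 0 0 0 0 0" --pt "255 0 0 0 0 0 0"

```text
time_s: 10.75
ee_pos: [0.581, 0.2765, 0.1216]
eef_rot: [3.137, 0.003, 2.651]
force: [9.8, 6.4, 1.7]
grip_width: 0.0181
grip_force: 40.0
```

```bash
python3 -c "
from h import *
st();print(ctrl.get_obs()['moment'])
s=cam('scene');P=lambda p:((np.array(proj(s,p))+.5-[320,210])*8-.5).round(0)
d=np.array([.580,.2755]);an=lambda a,r,z:P([*(d+r*np.array([np.cos(.04-a),np.sin(.04-a)])),z])
for a in (.45,.55,.65,.75,.85):print(a,an(a,.095,.062),an(a,.095,.076))
cv2.imwrite('pics/p6.png',cv2.resize(s['img'][210:285,320:420,::-1],(800,600),interpolation=cv2.INTER_CUBIC))"
```

```text
t 10.75 pos [0.581  0.2765 0.1216] rot [3.137e+00 3.000e-03 2.651e+00] closedir 1.08 F [9.8 6.4 1.7] w 0.0181 gf 40.0 q [ 0.39  0.6   1.35  0.    1.19 -0.69]
[ 1.22989011 -1.67512192  0.01907704]
0.45 [301. 605.] [308. 572.]
0.55 [276. 585.] [283. 553.]
0.65 [254. 565.] [260. 533.]
0.75 [234. 544.] [240. 512.]
0.85 [217. 523.] [223. 490.]
```

View pics/p6.png

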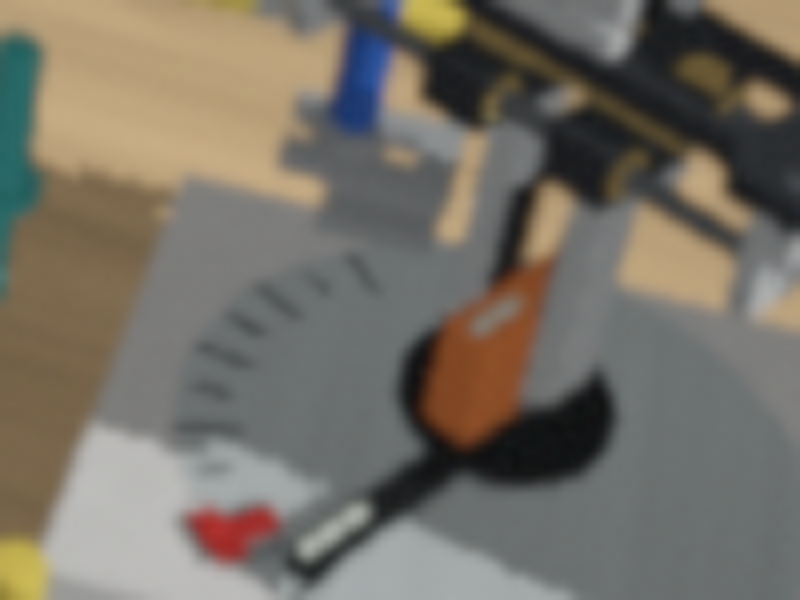

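The pointer tip is at (300,575), anticlockwise past the red mark at about (235,530). The bar's white line points the same way. I'll measure both angles from the scene view.

```bash
python3 -c "
from h import *
s=cam('scene');d=np.array([.5805,.2757])
def A(u,v,z):
  p=onz(s,(u+.5)/8-.5+320,(v+.5)/8-.5+210,z)[:2]-d
  return round(float(.04-np.arctan2(p[1],p[0])),3),round(float(np.hypot(*p)),4)
print('tip',A(296,572,.079),'line',A(300,552,.079),A(365,510,.079))
print('mark',A(265,518,.061),A(214,540,.061),A(235,530,.061))
m=s['img'].astype(int);r=(m[...,0]>120)&(m[...,1]<70);r[:,:335]=0;r[:265]=0;r[:,365:]=0
v,u=np.nonzero(r);print(u.mean(),v.mean());p=onz(s,u.mean(),v.mean(),.062)[:2]-d;print('centroid',.04-np.arctan2(p[1],p[0]),np.hypot(*p))
"
```

```text
tip (0.464, 0.1) line (0.508, 0.0929) (0.49, 0.0644)
mark (0.828, 0.0793) (0.802, 0.0987) (0.815, 0.0905)
348.72222222222223 276.1111111111111
centroid 0.7993425255636134 0.0921941955106141
```

>>> apply_moves --pt "255 0 0 0 0 0 -0.1" --pt "255 0 0 0 0 0 -0.1" --pt "255 0 0 0 0 0 -0.1" --pt "255 0 0 0 0 0 -0.1" --pt "255 0 0 0 0 0 -0.1" --pt "255 0 0 0 0 0 -0.08" --pt "255 0 0 0 0 0 0" --pt "255 0 0 0 0 0 0"

```text
time_s: 11.65
ee_pos: [0.5808, 0.2761, 0.1216]
eef_rot: [3.137, 0.001, 2.07]
force: [7.6, 3.8, 3.3]
grip_width: 0.0174
grip_force: 40.0
```

```bash
python3 -c "
from h import *
st()
s=cam('scene')
cv2.imwrite('pics/p7.png',cv2.resize(s['img'][240:285,330:390,::-1],(800,600),interpolation=cv2.INTER_CUBIC))"
```

```text
t 11.65 pos [0.5808 0.2761 0.1216] rot [3.137e+00 1.000e-03 2.070e+00] closedir 0.499 F [7.6 3.8 3.3] w 0.0174 gf 40.0 q [ 0.39  0.6   1.35 -0.    1.19 -0.11]
```

View pics/p7.png

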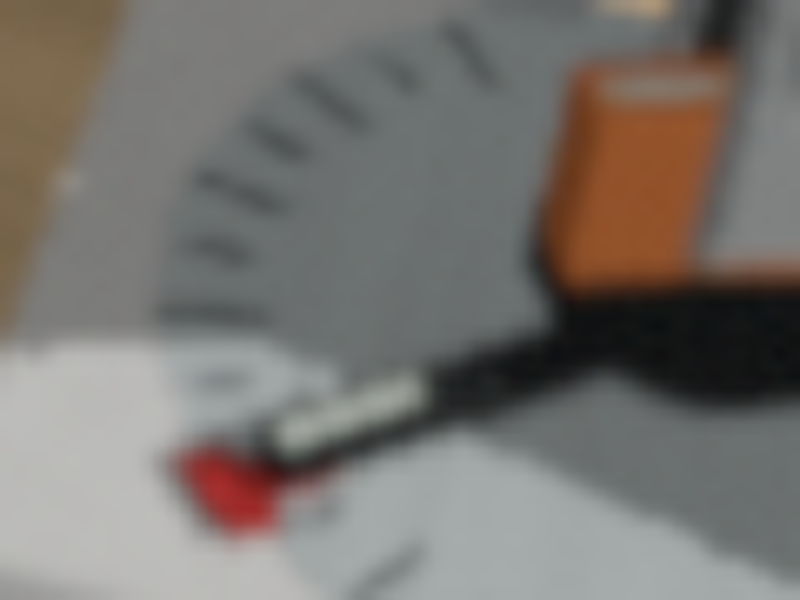

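The pointer tip is at (270,455), about 17 mm above the deck, next to the red head (185–270, 455–530). I need the angles in numbers.

```bash
python3 -c "
from h import *
s=cam('scene');f=40/3
def A(u,v,z,d):
  p=onz(s,(u+.5)/f-.5+330,(v+.5)/f-.5+240,z)[:2]-d
  return round(float(.04-np.arctan2(p[1],p[0])),3),round(float(np.hypot(*p)),4)
for d in (np.array([.5805,.2757]),np.array([.5805-.003,.2757+.002])):
  print('line',A(285,440,.079,d),A(425,385,.079,d),A(350,412,.079,d),'tip',A(262,450,.077,d))
  print('red outer corners',A(182,460,.062,d),A(245,532,.062,d),'tick',A(315,485,.062,d))
  o,dd=ray(s,340,270)
for a in (.7,.75,.8,.85,.9):
  print(a,[((np.array(proj(s,[*(np.array([.5805,.2757])+r*np.array([np.cos(.04-a),np.sin(.04-a)])),.061]))+.5-[330,240])*f-.5).round(0).tolist() for r in (.08,.095,.11)])
"
```

```text
line (0.746, 0.0921) (0.756, 0.0607) (0.757, 0.0772) tip (0.759, 0.0959)
red outer corners (0.906, 0.1018) (0.714, 0.1002) tick (0.758, 0.0818)
line (0.742, 0.0957) (0.749, 0.0642) (0.751, 0.0808) tip (0.754, 0.0995)
red outer corners (0.897, 0.1052) (0.711, 0.1038) tick (0.752, 0.0854)
0.7 [[338.0, 503.0], [272.0, 531.0], [206.0, 560.0]]
0.75 [[324.0, 488.0], [256.0, 513.0], [188.0, 539.0]]
0.8 [[312.0, 473.0], [242.0, 495.0], [171.0, 518.0]]
0.85 [[300.0, 458.0], [228.0, 477.0], [156.0, 497.0]]
0.9 [[290.0, 443.0], [216.0, 459.0], [142.0, 475.0]]
```

>>> apply_moves --pt "255 0 0 0 0 0 -0.035" --pt "255 0 0 0 0 0 0" --pt "255 0 0 0 0 0 0" --pt "255 0 0 0 0 0 0"

```text
time_s: 12.15
ee_pos: [0.5808, 0.2761, 0.1215]
eef_rot: [3.138, 0.0, 2.035]
force: [6.5, 3.7, 2.8]
grip_width: 0.0177
grip_force: 40.0
```

>>> apply_moves --pt "150 0 0 0 0 0 0" --pt "130 0 0 0 0 0 0" --pt "130 0 0 0 0 0 0" --pt "130 0 0 3 0 0 0" --pt "130 0 0 5 0 0 0" --pt "130 0 0 5 0 0 0" --pt "130 -2 -5 0 0 0 0" --pt "130 -2 -5 0 0 0 0" --pt "130 -2 -5 0 0 0 0" --pt "130 -2 -5 0 0 0 0"

```text
time_s: 13.15
ee_pos: [0.5039, 0.0886, 0.2503]
eef_rot: [-3.141, 0.0, 2.036]
force: [0.9, -0.7, 0.1]
grip_width: 0.0461
grip_force: 0.0
```

>>> apply_moves --pt "130 -2 -5 0 0 0 0" --pt "130 -2 -5 0 0 0 0" --pt "130 -2 -5 0 0 0 0" --pt "130 -2 -5 0 0 0 0" --pt "130 0 0 0 0 0 0"

```text
time_s: 13.65
ee_pos: [0.429, -0.0995, 0.2506]
eef_rot: [-3.141, 0.001, 2.03]
force: [1.1, 0.4, 0.0]
grip_width: 0.0462
grip_force: 0.0
```

```bash
python3 -c "
from h import *
st()
c=cam('top');s=cam('scene')
a=cv2.resize(c['img'][120:170,130:180],(400,400),interpolation=cv2.INTER_CUBIC);b=cv2.resize(s['img'][240:290,330:380],(400,400),interpolation=cv2.INTER_CUBIC)
cv2.imwrite('pics/p8.png',np.hstack([a,b])[:,:,::-1])"
```

```text
t 13.65 pos [ 0.429  -0.0995  0.2506] rot [-3.141e+00  1.000e-03  2.030e+00] closedir 0.459 F [1.1 0.4 0. ] w 0.0462 gf 0.0 q [-0.31  0.04  1.78 -0.    1.32 -0.77]
```

View pics/p8.png

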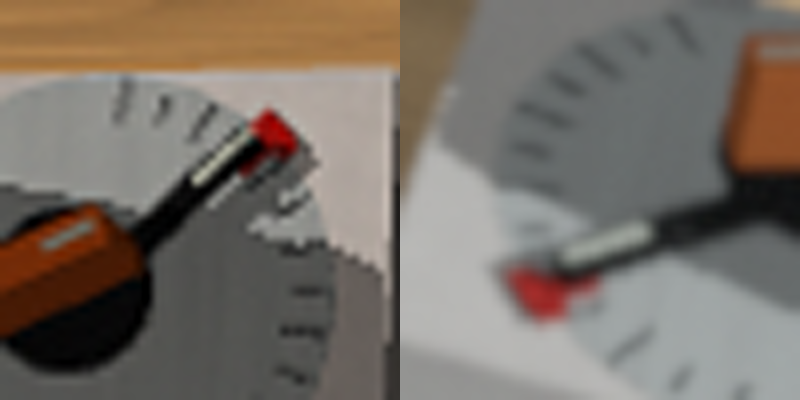

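Both views show the pointer arm lying over the red tick and ending at its head (top (255,140), scene (565,260)). Angles next.

```bash
python3 -c "
from h import *
c=cam('top');s=cam('scene')
d=np.array([.5805,.2757])
def A(k,u,v,z):
  if k is s:u-=400
  p=onz(k,(u+.5)/8-.5+(130 if k is c else 330),(v+.5)/8-.5+(120 if k is c else 240),z)[:2]-d
  return round(float(.04-np.arctan2(p[1],p[0])),3),round(float(np.hypot(*p)),4)
print('top ptr',A(c,200,180,.079),A(c,225,156,.079),A(c,250,133,.079))
print('top red',A(c,264,112,.062),A(c,297,140,.062))
print('sc ptr',A(s,567,258,.079),A(s,605,243,.079),A(s,650,228,.079))
print('sc red',A(s,505,275,.062),A(s,548,318,.062))
for k,nm,b in((c,'top',(155,130,170,145)),(s,'sc',(335,265,365,290))):
  m=k['img'].astype(int);r=(m[...,0]>110)&(m[...,1]<75)&(m[...,2]<75);M=np.zeros_like(r);M[b[1]:b[3],b[0]:b[2]]=r[b[1]:b[3],b[0]:b[2]]
  v,u=np.nonzero(M);p=onz(k,u.mean(),v.mean(),.062)[:2]-d;print(nm,len(u),.04-np.arctan2(p[1],p[0]),np.hypot(*p))
"
```

```text
top ptr (0.794, 0.0663) (0.79, 0.0799) (0.791, 0.0934)
top red (0.687, 0.1045) (0.864, 0.1056)
sc ptr (0.773, 0.0918) (0.782, 0.0776) (0.782, 0.0613)
sc red (0.912, 0.1028) (0.716, 0.0997)
top 16 0.776299940373991 0.102040404895612
sc 26 0.8139486670240217 0.09545369266818957
```

Pointer and mark agree to about 1–2 mm: 0.79 vs 0.776 in the top view and 0.78 vs 0.81 in the scene view. Now the brushes: re-measuring in both cameras, in case one was knocked.

```bash
cat >> h.py <<'E'
def brushes():
    for n in('top','scene'):
        c=cam(n);hsv=cv2.cvtColor(c['img'],cv2.COLOR_RGB2HSV);H,S,V=[hsv[...,i].astype(int) for i in range(3)]
        for name,m in (('red',((H<5)|(H>175))&(S>170)&(V>60)),('blue',(H>110)&(H<125)&(S>170)),('brown',(H<15)&(H>8)&(S>(168 if n=='top' else 125))&(V<(135 if n=='top' else 150)))):
            k,l,stt,ce=cv2.connectedComponentsWithStats(cv2.morphologyEx(m.astype(np.uint8),cv2.MORPH_OPEN,np.ones((3,3)) if name=='brown' else np.ones((2,2))))
            for i in range(1,k):
                if stt[i,4]<60: continue
                vs,us=np.nonzero(l==i);P=np.array([onz(c,u,v,.013)[:2] for u,v in zip(us,vs)]);q=P.mean(0)
                if not(.25<q[0]<.62 and -.5<q[1]<.14): continue
                w,E=np.linalg.eigh(np.cov(P.T));a=E[:,1]*np.sign(E[0,1]);t=(P-q)@a;L=np.ptp(t)
                print(n,name,stt[i].tolist(),q.round(4),'ang',round(float(np.arctan2(a[1],a[0])),3),'len',L.round(3),'wid',np.ptp((P-q)@E[:,0]).round(3))
E
python3 -c "
from h import *
brushes()
s=cam('scene')['img'];h=cv2.cvtColor(s,cv2.COLOR_RGB2HSV);print(h[193,int(338*.64)],h[190,200])"
```

```text
top brown [322, 193, 7, 36, 151] [ 0.4299 -0.3172] ang 0.013 len 0.113 wid 0.019
scene red [289, 212, 23, 21, 150] [0.4405 0.0115] ang -0.187 len 0.126 wid 0.018
scene brown [206, 230, 33, 22, 247] [ 0.6183 -0.1651] ang 1.378 len 0.113 wid 0.07
[ 15 125 131] [ 18  95 140]
```

>>> apply_moves --pt "130 0 -3 0 0 0 -0.14" --pt "130 0 -3 0 0 0 -0.14" --pt "130 0 -3 0 0 0 -0.14" --pt "130 0 -3 0 0 0 -0.14" --pt "130 0 -3 0 0 0 -0.14" --pt "130 0 -3 0 0 0 -0.14" --pt "130 0 -3 0 0 0 -0.14" --pt "130 0 -0.7 0 0 0 -0.14" --pt "130 0 0 0 0 0 -0.14" --pt "130 0 0 0 0 0 -0.14" --grip_force 30

```text
time_s: 15.0
ee_pos: [0.4315, -0.312, 0.25]
eef_rot: [-3.141, 0.0, 0.631]
force: [0.0, -0.9, 0.3]
grip_width: 0.0461
grip_force: 0.0
```

>>> apply_moves --pt "130 0 0 0 0 0 -0.14" --pt "130 0 0 0 0 0 -0.14" --pt "130 0 0 0 0 0 -0.14" --pt "130 0 0 0 0 0 -0.14" --pt "130 0 0 0 0 0 -0.06" --pt "130 0 0 0 0 0 0"

```text
time_s: 15.6
ee_pos: [0.4315, -0.3118, 0.2503]
eef_rot: [-3.141, 0.0, 0.016]
force: [0.3, 0.3, 0.6]
grip_width: 0.0456
grip_force: 0.0
```

```bash
python3 -c "
from h import *
st();brushes()"
```

```text
t 15.6 pos [ 0.4315 -0.3118  0.2503] rot [-3.141  0.     0.016] closedir -1.554 F [0.3 0.3 0.6] w 0.0456 gf 0.0 q [-0.69  0.25  1.54  0.    1.35  0.86]
top red [219, 192, 14, 35, 212] [0.4302 0.0032] ang -0.191 len 0.116 wid 0.02
scene red [289, 212, 23, 21, 150] [0.4405 0.0115] ang -0.187 len 0.126 wid 0.018
```

>>> apply_moves --pt "130 0 -0.5 -5 0 0 0" --pt "130 0 0 -5 0 0 0" --pt "130 0 0 -5 0 0 0" --pt "130 0 0 -4 0 0 0" --pt "130 0 0 -2 0 0 0" --pt "130 0 0 -1.2 0 0 0" --pt "130 0 0 0 0 0 0"

```text
time_s: 16.4
ee_pos: [0.4307, -0.317, 0.0277]
eef_rot: [-3.14, 0.001, 0.017]
force: [-0.2, -0.3, -0.1]
grip_width: 0.0464
grip_force: 0.0
```

>>> apply_moves --pt "255 0 0 0 0 0 0" --pt "255 0 0 0 0 0 0" --pt "255 0 0 0 0 0 0" --pt "255 0 0 0 0 0 0"

```text
time_s: 16.8
ee_pos: [0.4313, -0.3177, 0.0296]
eef_rot: [3.141, -0.001, 0.016]
force: [-1.6, 1.5, 5.1]
grip_width: 0.0211
grip_force: 30.0
```

>>> apply_moves --pt "255 0 0 3 0 0 0" --pt "255 0 0 4 0 0 0" --pt "255 0 0 3 0 0 0.014" --pt "255 4 1 0 0 0 0" --pt "255 4 1.5 0 0 0 0" --pt "255 4 1.5 0 0 0 0" --pt "255 4 1.5 0 0 0 0" --pt "255 3 1 0 0 0 0" --pt "255 2.3 0 0 0 0 0" --pt "255 0 0 0 0 0 0"

```text
time_s: 17.8
ee_pos: [0.6456, -0.2515, 0.1282]
eef_rot: [-3.142, -0.0, 0.032]
force: [-0.0, -0.3, -1.0]
grip_width: 0.0212
grip_force: 30.0
```

```bash
python3 -c "
from h import *
st()
s=cam('scene');c=cam('top')
cv2.imwrite('pics/p9.png',np.hstack([cv2.resize(s['img'][185:265,165:245,::-1],(400,400),interpolation=cv2.INTER_CUBIC),cv2.resize(c['img'][110:190,260:340,::-1],(400,400),interpolation=cv2.INTER_CUBIC)]))"
```

```text
t 17.8 pos [ 0.6456 -0.2515  0.1282] rot [-3.142 -0.     0.032] closedir -1.539 F [-0.  -0.3 -1. ] w 0.0212 gf 30.0 q [-0.42  0.71  1.16  0.    1.27  1.11]
```

View pics/p9.png

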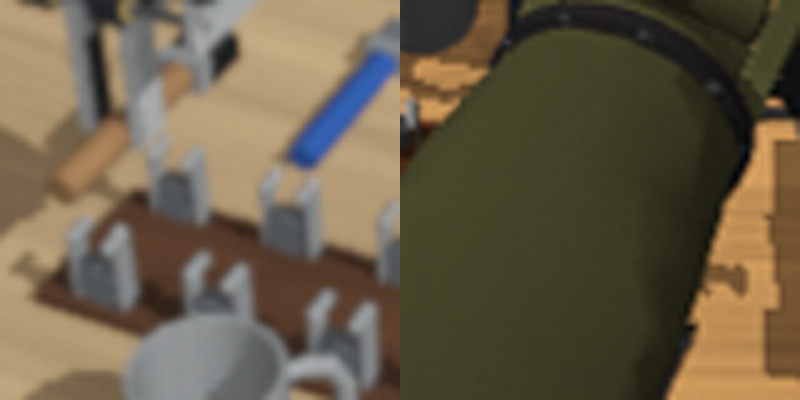

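The brush is held level, with its end at (62,185). Place 0's clip lips have their tops at (82,222)/(120,222) and (160,148)/(195,155). Cross-checking the clip position from this view.

```bash
python3 -c "
from h import *
s=cam('scene')
f=lambda u,v,z:onz(s,(u+.5)/5-.5+165,(v+.5)/5-.5+185,z).round(4)
for p in [(80,222),(121,224),(161,150),(196,155),(206,258),(240,268),(273,176),(308,180)]:print(p,f(*p,.062)[:2])
P=lambda p:((np.array(proj(s,p))+.5-[165,185])*5-.5).round(0)
print('pred place0',P([.644+.042,-.253+.0013,.062]),P([.644-.042,-.253-.0013,.062]))
print('brush end',P([.6456+.06,-.2515+.002,.1096]))
"
```

```text
(80, 222) [ 0.6781 -0.2639]
(121, 224) [ 0.6693 -0.2417]
(161, 150) [ 0.6012 -0.2606]
(196, 155) [ 0.5961 -0.2388]
(206, 258) [ 0.6728 -0.1819]
(240, 268) [ 0.6716 -0.1605]
(273, 176) [ 0.5933 -0.1867]
(308, 180) [ 0.5876 -0.1662]
pred place0 [ 89. 236.] [169. 154.]
brush end [ 61. 190.]
```

>>> apply_moves --pt "255 0 -0.05 -2 0 0 0" --pt "255 0 0 -2 0 0 0" --pt "255 0 0 -0.5 0 0 0" --pt "255 0 0 -0.4 0 0 0" --pt "255 0 0 -0.4 0 0 0"

```text
time_s: 18.45
ee_pos: [0.6437, -0.2535, 0.0775]
eef_rot: [3.141, -0.001, 0.029]
force: [-1.1, 1.7, 6.5]
grip_width: 0.0216
grip_force: 30.0
```

>>> apply_moves --pt "255 0 0 -0.3 0 0 0" --pt "255 0 0 -0.3 0 0 0" --pt "255 0 0 0 0 0 0"

```text
time_s: 18.75
ee_pos: [0.6436, -0.253, 0.0696]
eef_rot: [-3.141, 0.0, 0.03]
force: [1.7, 0.2, -0.2]
grip_width: 0.0209
grip_force: 30.0
```

>>> apply_moves --pt "255 0 0 -0.15 0 0 0" --pt "255 0 0 -0.1 0 0 0" --pt "255 0 0 0 0 0 0"

```text
time_s: 19.05
ee_pos: [0.6439, -0.2531, 0.0684]
eef_rot: [3.141, -0.0, 0.03]
force: [-5.2, 1.5, 9.5]
grip_width: 0.021
grip_force: 30.0
```

>>> apply_moves --pt "160 0 0 0 0 0 0" --pt "130 0 0 0 0 0 0" --pt "130 0 0 0 0 0 0" --pt "130 0 0 4 0 0 0" --pt "130 0 0 5 0 0 0" --pt "130 0 0 5 0 0 0" --pt "130 0 -5 0 0 0 0" --pt "130 0 -5 0 0 0 0" --pt "130 0 0 0 0 0 0"

```text
time_s: 19.95
ee_pos: [0.6422, -0.3584, 0.206]
eef_rot: [3.141, 0.001, 0.025]
force: [-0.7, -0.9, -0.7]
grip_width: 0.0459
grip_force: 0.0
```

```bash
sed -i 's/(H>110)&(H<125)&(S>170)/(H>105)\&(H<128)\&(S>140)/' h.py; python3 -c "
from h import *
st();brushes()"
```

```text
t 19.95 pos [ 0.6422 -0.3584  0.206 ] rot [3.141e+00 1.000e-03 2.500e-02] closedir -1.546 F [-0.7 -0.9 -0.7] w 0.0459 gf 0.0 q [-0.56  0.76  0.89 -0.    1.49  0.99]
scene red [289, 212, 23, 21, 150] [0.4405 0.0115] ang -0.187 len 0.126 wid 0.018
scene blue [225, 197, 20, 22, 126] [ 0.461 -0.212] ang 0.041 len 0.128 wid 0.019
scene brown [206, 230, 34, 22, 252] [ 0.6184 -0.1639] ang 1.417 len 0.115 wid 0.071
```

>>> apply_moves --pt "130 -4.5 3.5 0 0 0 0" --pt "130 -4.5 3.5 0 0 0 0" --pt "130 -4.5 3.5 0 0 0 0" --pt "130 -4.5 3.5 0 0 0 0" --pt "130 -0.5 0 0 0 0 0" --pt "130 0 0 -5 0 0 0" --pt "130 0 0 -5 0 0 0" --pt "130 0 0 -4 0 0 0" --pt "130 0 0 -2 0 0 0" --pt "130 0 0 0 0 0 0"

```text
time_s: 21.05
ee_pos: [0.4865, -0.2333, 0.0453]
eef_rot: [-3.14, 0.003, 0.031]
force: [0.1, 0.1, 0.5]
grip_width: 0.0461
grip_force: 0.0
```

```bash
python3 -c "
from h import *
st();brushes()"
```

```text
t 21.05 pos [ 0.4865 -0.2333  0.0453] rot [-3.14e+00  3.00e-03  3.10e-02] closedir -1.54 F [0.1 0.1 0.5] w 0.0461 gf 0.0 q [-0.52  0.51  1.71  0.    0.93  1.02]
top red [219, 192, 14, 35, 213] [0.4303 0.0033] ang -0.19 len 0.116 wid 0.019
scene red [289, 212, 23, 21, 150] [0.4405 0.0115] ang -0.187 len 0.126 wid 0.018
scene brown [206, 229, 33, 23, 240] [ 0.619  -0.1639] ang 1.388 len 0.114 wid 0.072
```

>>> apply_moves --pt "130 0 0 2.5 0 0 0" --pt "130 -1.5 0.8 0 0 0 -0.005" --pt "130 -1.5 0.7 0 0 0 0" --pt "130 0 0 0 0 0 0" --pt "130 0 0 -2 0 0 0" --pt "130 0 0 -2.1 0 0 0" --pt "130 0 0 0 0 0 0"

```text
time_s: 21.85
ee_pos: [0.4568, -0.2194, 0.0304]
eef_rot: [-3.141, 0.002, 0.025]
force: [-0.3, 0.3, 0.3]
grip_width: 0.046
grip_force: 0.0
```

>>> apply_moves --pt "255 0 0 0 0 0 0" --pt "255 0 0 0 0 0 0" --pt "255 0 0 0 0 0 0" --pt "255 0 0 0 0 0 0"

```text
time_s: 22.25
ee_pos: [0.4574, -0.2199, 0.0323]
eef_rot: [3.141, -0.001, 0.025]
force: [-0.9, -0.9, 5.3]
grip_width: 0.0212
grip_force: 30.0
```

>>> apply_moves --pt "255 0 0 3 0 0 0" --pt "255 0 0 4 0 0 0" --pt "255 0 0 3 0 0 0.006" --pt "255 3.5 0 0 0 0 0" --pt "255 3.5 1 0 0 0 0" --pt "255 3.5 1.5 0 0 0 0" --pt "255 3.5 1.5 0 0 0 0" --pt "255 3 0.5 0 0 0 0" --pt "255 1.4 0 0 0 0 0" --pt "255 0 0 0 0 0 0"

```text
time_s: 23.25
ee_pos: [0.6418, -0.1741, 0.1311]
eef_rot: [-3.141, 0.0, 0.032]
force: [-1.5, -0.1, -0.2]
grip_width: 0.0209
grip_force: 30.0
```

```bash
python3 -c "
from h import *
st()"
```

```text
t 23.25 pos [ 0.6418 -0.1741  0.1311] rot [-3.141  0.     0.032] closedir -1.539 F [-1.5 -0.1 -0.2] w 0.0209 gf 30.0 q [-0.32  0.64  1.26  0.    1.24  1.22]
```

>>> apply_moves --pt "255 0 -0.05 -2 0 0 0" --pt "255 0 0 -2 0 0 0" --pt "255 0 0 -0.5 0 0 0" --pt "255 0 0 -0.4 0 0 0" --pt "255 0 0 -0.3 0 0 0"

```text
time_s: 23.75
ee_pos: [0.6407, -0.1754, 0.081]
eef_rot: [3.141, -0.001, 0.03]
force: [-1.0, 1.6, 5.9]
grip_width: 0.0213
grip_force: 30.0
```

>>> apply_moves --pt "255 0 0 -0.3 0 0 0" --pt "255 0 0 -0.3 0 0 0" --pt "255 0 0 0 0 0 0"

```text
time_s: 24.05
ee_pos: [0.6405, -0.1752, 0.0736]
eef_rot: [-3.141, 0.0, 0.031]
force: [-0.1, 0.9, 0.7]
grip_width: 0.0211
grip_force: 30.0
```

>>> apply_moves --pt "255 0 0 -0.2 0 0 0" --pt "255 0 0 -0.15 0 0 0" --pt "255 0 0 0 0 0 0"

```text
time_s: 24.35
ee_pos: [0.6408, -0.1751, 0.0712]
eef_rot: [3.142, -0.0, 0.031]
force: [-6.1, 3.2, 11.9]
grip_width: 0.0213
grip_force: 30.0
```

>>> apply_moves --pt "160 0 0 0 0 0 0" --pt "130 0 0 0 0 0 0" --pt "130 0 0 0 0 0 0" --pt "130 0 0 4 0 0 0" --pt "130 0 0 4 0 0 0" --pt "130 0 0 4 0 0 -0.11" --pt "130 0 0 0 0 0 -0.11" --pt "130 0 0 0 0 0 0"

```text
time_s: 25.15
ee_pos: [0.6411, -0.1752, 0.1908]
eef_rot: [3.141, -0.001, -0.191]
force: [0.2, 0.1, -1.0]
grip_width: 0.0462
grip_force: 0.0
```

```bash
python3 -c "
from h import *
st();brushes()"
```

```text
t 25.15 pos [ 0.6411 -0.1752  0.1908] rot [ 3.141e+00 -1.000e-03 -1.910e-01] closedir -1.762 F [ 0.2  0.1 -1. ] w 0.0462 gf 0.0 q [-0.32  0.59  1.2  -0.    1.35  1.44]
scene red [289, 212, 23, 21, 150] [0.4405 0.0115] ang -0.187 len 0.126 wid 0.018
scene blue [202, 221, 24, 27, 185] [ 0.6093 -0.1969] ang 0.022 len 0.133 wid 0.026
```

>>> apply_moves --pt "130 -2.6 2.3 0 0 0 0" --pt "130 -2.6 2.3 0 0 0 0" --pt "130 -2.6 2.3 0 0 0 0" --pt "130 -2.6 2.3 0 0 0 0" --pt "130 -2.6 2.2 0 0 0 0" --pt "130 -2.6 2.2 0 0 0 0" --pt "130 -2.6 2.2 0 0 0 0" --pt "130 -2.7 2.2 0 0 0 0" --pt "130 0 0 0 0 0 0" --pt "130 0 0 0 0 0 0"

```text
time_s: 26.25
ee_pos: [0.4318, 0.0051, 0.1897]
eef_rot: [3.141, 0.0, -0.186]
force: [-0.5, 0.7, 0.0]
grip_width: 0.0458
grip_force: 0.0
```

```bash
python3 -c "
from h import *
st();brushes()"
```

```text
t 26.25 pos [0.4318 0.0051 0.1897] rot [ 3.141  0.    -0.186] closedir -1.757 F [-0.5  0.7  0. ] w 0.0458 gf 0.0 q [-0.07  0.08  1.89 -0.    1.18  1.68]
scene red [289, 212, 23, 21, 150] [0.4405 0.0115] ang -0.187 len 0.126 wid 0.018
scene blue [202, 221, 24, 27, 186] [ 0.6089 -0.1968] ang 0.019 len 0.133 wid 0.026
```

>>> apply_moves --pt "130 0 0 -4 0 0 0" --pt "130 0 0 -4 0 0 0" --pt "130 0 0 -4 0 0 0" --pt "130 0 0 -2.5 0 0 0" --pt "130 0 0 -1.6 0 0 0" --pt "130 0 0 0 0 0 0"

```text
time_s: 26.95
ee_pos: [0.4316, 0.0044, 0.0269]
eef_rot: [3.141, 0.003, -0.189]
force: [1.6, 0.2, 0.4]
grip_width: 0.046
grip_force: 0.0
```

>>> apply_moves --pt "255 0 0 0 0 0 0" --pt "255 0 0 0 0 0 0" --pt "255 0 0 0 0 0 0" --pt "255 0 0 0 0 0 0"

```text
time_s: 27.35
ee_pos: [0.4322, 0.0048, 0.0294]
eef_rot: [-3.142, -0.001, -0.189]
force: [0.0, -0.4, 1.7]
grip_width: 0.0212
grip_force: 30.0
```

>>> apply_moves --pt "255 0 0 3 0 0 0" --pt "255 0 0 4 0 0 0" --pt "255 0 0 3 0 0 0.11" --pt "255 3 -1.5 0 0 0 0.11" --pt "255 3 -1.5 0 0 0 0" --pt "255 3 -1.5 0 0 0 0" --pt "255 3 -1.5 0 0 0 0" --pt "255 3 -1.5 0 0 0 0" --pt "255 3 -1.5 0 0 0 0" --pt "255 2.5 -1.2 0 0 0 0"

```text
time_s: 28.35
ee_pos: [0.6381, -0.098, 0.1289]
eef_rot: [3.142, 0.0, 0.031]
force: [-0.3, 0.1, -0.2]
grip_width: 0.0213
grip_force: 30.0
```

>>> apply_moves --pt "255 0 0 0 0 0 0" --pt "255 0 0 0 0 0 0"

```text
time_s: 28.55
ee_pos: [0.6366, -0.0971, 0.1285]
eef_rot: [-3.141, 0.001, 0.031]
force: [-0.3, -0.1, -1.9]
grip_width: 0.0211
grip_force: 30.0
```

>>> apply_moves --pt "255 0.1 0 -2 0 0 0" --pt "255 0 0 -2 0 0 0" --pt "255 0 0 -0.5 0 0 0" --pt "255 0 0 -0.4 0 0 0" --pt "255 0 0 -0.3 0 0 0"

```text
time_s: 29.05
ee_pos: [0.6379, -0.0969, 0.0786]
eef_rot: [3.141, -0.001, 0.032]
force: [-1.6, -0.7, 6.7]
grip_width: 0.0209
grip_force: 30.0
```

>>> apply_moves --pt "255 0 0 -0.3 0 0 0" --pt "255 0 0 -0.3 0 0 0" --pt "255 0 0 -0.2 0 0 0" --pt "255 0 0 -0.1 0 0 0" --pt "255 0 0 0 0 0 0"

```text
time_s: 29.55
ee_pos: [0.6377, -0.0969, 0.0684]
eef_rot: [-3.141, 0.0, 0.031]
force: [-3.1, 1.6, 4.8]
grip_width: 0.0211
grip_force: 30.0
```

>>> apply_moves --pt "255 0 0 -0.07 0 0 0" --pt "255 0 0 0 0 0 0" --pt "160 0 0 0 0 0 0" --pt "130 0 0 0 0 0 0" --pt "130 0 0 0 0 0 0" --pt "130 0 0 4 0 0 0" --pt "130 0 0 4 0 0 0" --pt "130 0 0 4 0 0 0" --pt "130 -2 -1 2 0 0 0" --pt "130 -3 -2 2 0 0 0"

```text
time_s: 30.55
ee_pos: [0.5879, -0.1265, 0.2281]
eef_rot: [3.142, -0.001, 0.033]
force: [0.3, -0.1, 0.0]
grip_width: 0.0464
grip_force: 0.0
```

>>> apply_moves --pt "130 -3 -3 1 0 0 0" --pt "130 -3 -3 1 0 0 0" --pt "130 -3 -3 1 0 0 0" --pt "130 -3 -3 1 0 0 0" --pt "130 -3 -3 0 0 0 0" --pt "130 -3 -3 0 0 0 0" --pt "130 -1 -3 0 0 0 0" --pt "130 -1 -3 0 0 0 0" --pt "130 0 -3 0 0 0 0" --pt "130 0 0 0 0 0 0"

```text
time_s: 31.55
ee_pos: [0.3871, -0.3996, 0.2666]
eef_rot: [-3.141, 0.001, 0.028]
force: [0.2, 0.3, -0.6]
grip_width: 0.046
grip_force: 0.0
```

```bash
python3 -c "
from h import *
st()
c=cam('top');s=cam('scene')
cv2.imwrite('pics/p10.png',np.hstack([cv2.resize(s['img'][165:285,165:385,::-1],(440,240),interpolation=cv2.INTER_CUBIC),cv2.resize(c['img'][110:230,150:330,::-1],(360,240),interpolation=cv2.INTER_CUBIC)]))"
```

```text
t 31.55 pos [ 0.3871 -0.3996  0.2666] rot [-3.141e+00  1.000e-03  2.800e-02] closedir -1.543 F [ 0.2  0.3 -0.6] w 0.046 gf 0.0 q [-0.87  0.29  1.45 -0.    1.4   0.68]
```

View pics/p10.png

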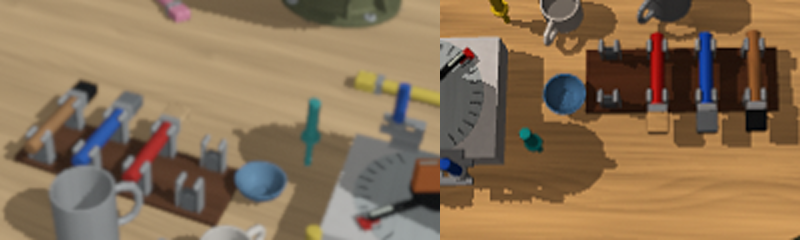

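The final view shows the brown, blue and red brushes seated in three clip places, the pin hanging in the fork, and the pointer on the red mark. No green brush is present. Handing in.

```bash
python3 -c "
from station import ctrl
print(ctrl.hand_in())"
```

```text
the job is handed in; nothing more can be done
None
```

I handed in the job with the pin hanging in the notch, the pointer within about 2 mm of the red mark (approached clockwise), and the brown, blue and red brushes pushed home in places 0, 1 and 2; no green brush was seen, and hand-in returned no verdict.

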